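# Seat the ring-carrying work head on its sprung setting post

## Task

Gently pick up the knurled brass work head that carries the silver flower ring, put it over the spigot of the steel setting post, and turn it until the keyways hidden inside it drop over the cross pins. Then push it fully home against the sprung seat and finish while still holding it pushed down there: do not let go. Do not squeeze the hollow head hard, do not touch the flower ring, and leave the jar, hammer and tweezers alone.

Things in the scene. Friction and masses are not known exactly. Their poses are not given: they have to be found in the camera images.
- collar_head (a point): The loose brass work head, about 0.33 kg, upright on the soldering boards: a solid knurled head 52 mm in diameter, 18 mm high, on a skirt 49 mm across, 30 mm high. This point: middle of the knurled head, on the axis, 39 mm above the underside, 9 mm below the top face; grip here from above, any yaw, lightly: over 120 N of finger force (both fingers added) crushes it. z up the axis.
- collar_foot (a point): Centre of the work head's open underside, same axes. Bore 30 mm in diameter, 30 mm deep, with four keyways 8.5 mm wide, 90 degrees apart, along its whole depth, out to 42 mm across. They cannot be seen from outside.
- flower_ring: Silver flower ring fixed upright on the work head's top face; part of it. Origin: centre of that top face. It stands 20 mm above the face, all within 11 mm of the axis. Not to be touched by fingers or gripper.
- post: Steel setting post fixed to the bench, origin at the centre of its underside, on the bench; z up. Foot 90 mm across, 20 mm high; column 40 mm across; round sprung seat 46 mm across, top at 74 mm above the bench; then the spigot, 27.6 mm in diameter up to 89 mm, tapering to 11 mm at its tip, 98 mm above the bench.
- post_pins (a point): On the spigot's axis, level with the tops of its four cross pins, 84 mm above the bench. Pins 5 mm thick, 90 degrees apart, 39 mm across their ends. Their direction differs each time and is unrelated to this point's or the post's yaw. They are sprung: pressed, they yield straight down (2.4 N, then 1.2 N per mm) to a hard stop at 5 mm; they do not turn.
- post_top (a point): Tip of the spigot, 98 mm above the bench. A head not lined up sits on the pins, underside 79 to 84 mm above the bench. Pressed lightly and turned either way, at most 90 degrees, its keyways come over the pins (play about 5 degrees either way), which spring back up: the push drops away and the head can go down.
- seat (a joint): How far the sprung seat is pressed down, m: 0 free, 0.004 at its stop. 5 N starts it, 9 N brings it to the stop; the head's weight counts, but alone does not move it. At the stop the head is fully home: its underside 70 mm, the middle of its knurled head 109 mm above the bench. It springs back when let go.
- board: Stack of two honeycomb soldering boards, fixed, 140 x 110 mm, 40 mm high; origin at the centre of its underside. The work head stands on top of it.
- jar: Bystander: open greenish glass jar, 74 mm across, 75 mm high, origin at the centre of its underside.
- hammer: Bystander: small hammer lying on the bench, 220 mm long.
- tweezers: Bystander: steel tweezers lying on the bench, 150 mm long.
Things that resemble listed ones, but are neither listed nor needed, are in the scene too. There is more than one size of the board; the job needs the larger.

How it is judged:
On the way:
1. the work head is lifted clear of the soldering boards (z of collar_head in the frame of board above 0.1 m), for 0.1 s.
At the end, for the whole second after the job is handed in: The seat is pressed down by more than 2.5 of its 4 mm by the head, which sits on the post's axis within 4 mm, with the middle of its knurled head at most 111.5 mm above the bench, upright within 5 degrees, and the fingers still hold it with more than 3 N (value of joint seat above 0.0025 m and horizontal distance between collar_head and post below 0.004 m and z of collar_head in the frame of post below 0.1115 m and angle between collar_head's own z axis and vertical below 0.09 rad and contact force between the fingers and collar above 3 N); the arm keeps its last pose, push and grip.
It fails at once if the work head is squeezed or pushed by the fingers with more than 120 N in all (contact force between the fingers and collar above 120 N).
It fails at once if the flower ring is touched (contact force between any of the fingers, the arm and flower_ring above 1 N).
It fails at once if the jar, hammer or tweezers is moved by more than 30 mm (distance of any of jar, hammer, tweezers from where it was at the start of the episode above 0.03 m).
It also fails if it takes over 48 s, if anything falls off the work surface, if the arm or the gripper's body presses on something with over 40 N, if the wrist force passes 120 N, or if a joint passes its speed limit or range.

## Robot

A 7-joint arm with a two-finger parallel gripper is mounted at the origin on the work surface. World frame = base frame: x ahead of the robot, y to its left, z up, the work surface at z = 0. Lengths are in m, angles in rad, forces in N, time in s.
With the tool pointing down it reaches from about 0.4 to 0.85 m from the base axis. Payload 10.4 kg.
Tool frame: the origin (TCP) lies between the finger pads; the fingertips stand r.nose_length ahead of it and the grasp point (between the pads) lies 6 mm ahead of it (r.nose_length is the distance from the TCP to the fingertips, in m); z points along the fingers, x is the direction in which the jaws open and shut, and the axes are right-handed (so a half turn about z gives the same grasp; the last joint's range is limited). The gripper opens to 87 mm and grips with 3 to 60 N. Pads are 19 mm wide; open, the fingers measure 117 mm over their backs; the gripper's body (75 mm by 190 mm) begins 51 mm behind the grasp point.
Start: joints at [-1.287, 0.332, -0.065, 1.46, 0.022, 1.35, -0.088], TCP at [0.189, 0.596, 0.248] pointing down, gripper open.
Joint ranges: [-2.6, 2.6], [-0.5, 2.12], [-1.47, 1.34], [0.16, 2.42], [-1.27, 4.41], [0.06, 2.06], [-2.6, 2.6]. Speed limits (rad/s): [2.22, 2.22, 2.79, 2.79, 3.14, 3.14, 3.14].

## Interface

Orientations are given as a unit quaternion [x, y, z, w].
In Python, from bench import r gives the robot as it stands. The module is installed in compiled form; this text tells all that it offers.
- The arm moves only by the shell command python3 -m creep 'ROWS' [OPENING] [FORCE]. ROWS is JSON, a list of rows, each an object of numbers: "x", "y", "z": the shift along the world's x, y, z in m; "spin": the turn about the world's z in degrees. In form: [{"x": .., "y": .., "z": .., "spin": ..}, ...]. A call has 1 to 12 rows; each row is the pose to reach, as a shift and turn from the pose commanded when the call began; what a row does not reach only later rows make up. A row lasts 1/8 s, in which the tool goes at most 62.5 mm and 10.7 degrees, less where a joint would pass 70% of its speed; a pose out of reach is approached as far as the arm can. A call with a gripper value outside its range is refused whole. OPENING is the finger opening in m, from 0 to 0.087, set as the call begins (- or left out, the last holds). The fingers move at their own pace and stop on an object; FORCE is the grip in N (left out, the last holds). Time passes only in rows, so rows that repeat a pose let the fingers close. It gives the time, the measured TCP pose, the force and the opening at its end, in the units of the state.
- r.read_state(): the state, without advancing time (a new reading comes with each control period).
- r.camera(name): name is "scene" or "top" or "wrist"; returns a dict with "pixels" (420x560x3 uint8, blue, green, red), "z_map" (420x560 float32, m along the optical axis (not along the pixel's ray), 0 where there is no reading), "K" (3x3 intrinsics, pixels), "R" (3x3) and "t" (3): a world point X has camera coordinates R X + t. Camera axes: x right, y down, z forward; pixel columns grow to the right and rows downward; lengths in m; the calibration is good to about 2 mm. The wrist camera is an equidistant fisheye: a pixel r from the principal point sees the ray r / f radians off the axis. A picture is of the moment at which its call begins.
- r.close_job(): hands the job in, once; it reports no verdict.
The state is a dict: "time": time; "joint_positions": joint angles; "joint_vel": joint speeds; "joint_torque": joint torques, N m; "ee_pos": TCP position; "eef_rot": TCP orientation; "ft_force": force on the tool from outside, world axes, zero at the start; "torque": the same for the moment, N m; "width": finger opening in m.
Only numpy, scipy, OpenCV 4.12 (cv2) and the standard library are available. Lean on these libraries where they do the work, as an engineer would, in place of code of your own. Each camera call takes 0.05 s, during which the arm holds its last target. There are 200 camera calls.

## Working session

There is one attempt and no reset: what is moved stays moved. The work goes in short steps, Python scripts to look and compute and a shell command to move; the robot and the scene stay as the last step left them, time stands still between calls to the robot, and variables do not carry over. Pictures are saved under pics/ and viewed, about 8 in all and at most 12, crops included, and the job is handed in when it is done.

```bash
mkdir -p pics; cat > h.py <<'E'
import numpy as np,cv2
from bench import r
def shot(n,f):
    c=r.camera(n); cv2.imwrite(f'pics/{f}.png',c['pixels']); np.savez(f'pics/{f}.npz',**{k:np.asarray(v) for k,v in c.items()}); return c
def cloud(c):
    z=c['z_map'];v,u=np.mgrid[:z.shape[0],:z.shape[1]];K=c['K']
    P=np.stack([(u-K[0,2])/K[0,0]*z,(v-K[1,2])/K[1,1]*z,z],-1)
    return (P-c['t'])@c['R']
E
python3 - <<'E'
from h import *
s=r.read_state();print(s,r.nose_length)
shot('scene','s0');c=shot('top','t0');print(c['K'],c['R'],c['t'])
E
```

```text
{'time': 0.0, 'joint_positions': array([-1.28659397,  0.33286688, -0.06467809,  1.46094739,  0.02156218,
        1.34990684, -0.08848738]), 'joint_vel': array([-3.78476040e-04,  2.12164622e-04,  1.39221985e-03,  8.78901478e-05,
       -2.57233882e-04,  2.02701434e-03,  7.39610963e-04]), 'joint_torque': array([ 1.98344997e-04, -6.23260117e+01,  2.44667509e-02, -3.89874566e+01,
       -6.15057489e-02,  4.01672674e-02,  1.16082538e-04]), 'ee_pos': array([0.1886547 , 0.5954718 , 0.24675407]), 'eef_rot': array([ 8.06847785e-01,  5.90758950e-01, -5.67568775e-04,  4.38911163e-04]), 'ft_force': array([-0.22601162, -0.81931064,  0.67505951]), 'torque': array([-0.04074512,  0.04819526,  0.01788509]), 'width': 0.08691780358877187} 0.025
[[466.14920522   0.         276.10131776]
 [  0.         466.14920522 216.52834419]
 [  0.           0.           1.        ]] [[ 0.01331164 -0.99982175 -0.01338919]
 [-0.99258959 -0.0115955  -0.12096052]
 [ 0.12078371  0.01490016 -0.99256702]] [0.00637663 0.59966861 1.10045332]
```

View pics/t0.png

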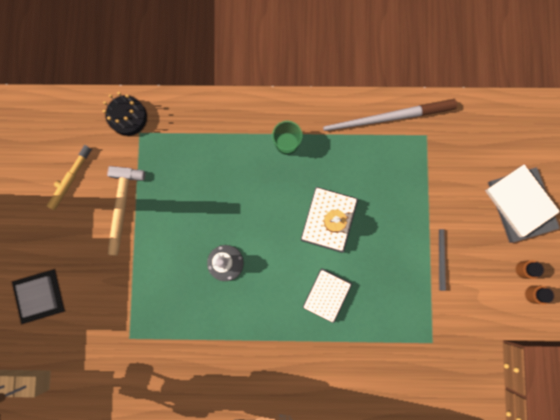

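View pics/s0.png

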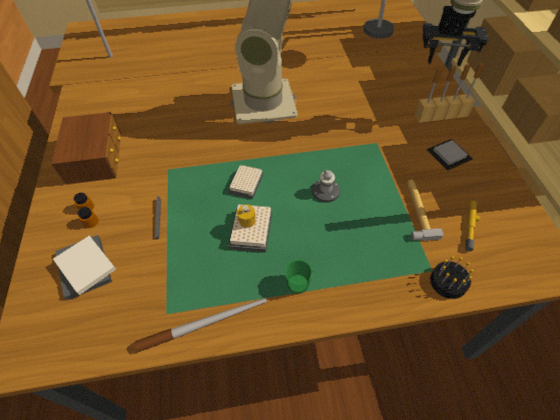

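The top view shows the brass head on the larger board at about (335,221), the post at (222,263), the jar at (288,137) and the hammer at (122,200). The scene view agrees. Next I'll locate the head and post from depth.

```bash
cat > loc.py <<'E'
from h import *
def loc(f):
    c=dict(np.load(f'pics/{f}.npz'));W=cloud(c);p=c['pixels'].astype(float)
    hsv=cv2.cvtColor(c['pixels'],cv2.COLOR_BGR2HSV)
    br=(hsv[...,0]>12)&(hsv[...,0]<32)&(hsv[...,1]>110)
    X,Y,Z=W[...,0],W[...,1],W[...,2]
    def circ(m,n):
        P=W[m][:,:2]
        if len(P)<8: print(n,len(P));return
        q=cv2.minEnclosingCircle(P.astype(np.float32));print(f,n,len(P),'mean',P.mean(0).round(4),'circ',np.round(q[0],4),round(q[1],4),'z',np.median(W[m][:,2]).round(4))
    reg=lambda x,y,d=.07:(abs(X-x)<d)&(abs(Y-y)<d)
    return W,X,Y,Z,br,reg,circ
E
python3 - <<'E'
from loc import *
for f,px in (('t0',((335,221),(222,263))),('s0',((247,215),(327,185)))):
    W,X,Y,Z,br,reg,circ=loc(f)
    for u,v in px: print(W[v,u].round(3))
W,X,Y,Z,br,reg,circ=loc('t0')
a=W[221,335];b=W[263,222]
circ(reg(a[0],a[1],.06)&(Z>.078)&(Z<.096),'head top')
circ(reg(a[0],a[1],.06)&br&(Z>.07),'brass')
circ(reg(b[0],b[1],.06)&(Z>.012)&(Z<.03),'foot')
circ(reg(b[0],b[1],.06)&(Z>.06)&(Z<.08),'seat')
circ(reg(b[0],b[1],.06)&(Z>.08),'spigot')
x=reg(a[0],a[1],.1)&(Z>.032)&(Z<.048);print(cv2.minAreaRect(W[x][:,:2].astype(np.float32)))
j=W[137,288];print(j)
W,X,Y,Z,br,reg,circ=loc('s0')
circ(reg(a[0],a[1],.06)&(Z>.083)&(Z<.093),'head top')
circ(reg(b[0],b[1],.06)&(Z>.012)&(Z<.03),'foot')
circ(reg(b[0],b[1],.06)&(Z>.07)&(Z<.077),'seat')
circ(reg(b[0],b[1],.06)&(Z>.08),'spigot')
E
```

```text
[ 0.582 -0.122  0.108]
[0.484 0.135 0.099]
[ 0.601 -0.122  0.089]
[0.509 0.135 0.06 ]
t0 head top 367 mean [ 0.5864 -0.1245] circ [ 0.587  -0.1251] 0.0266 z 0.088
t0 brass 332 mean [ 0.5848 -0.1238] circ [ 0.5863 -0.1247] 0.0262 z 0.088
t0 foot 713 mean [0.486  0.1344] circ [0.4866 0.1378] 0.045 z 0.0184
t0 seat 162 mean [0.4863 0.136 ] circ [0.4867 0.1375] 0.0226 z 0.0741
t0 spigot 136 mean [0.4869 0.1373] circ [0.4864 0.1387] 0.0194 z 0.0928
((0.5959627032279968, -0.11581128090620041), (0.10005011409521103, 0.13105584681034088), 74.45842742919922)
[ 0.8086725  -0.0133762   0.00523205]
s0 head top 198 mean [ 0.5893 -0.1258] circ [ 0.5865 -0.1259] 0.0271 z 0.0873
s0 foot 322 mean [0.4988 0.1331] circ [0.489  0.1365] 0.0453 z 0.0177
s0 seat 68 mean [0.495  0.1353] circ [0.4887 0.1369] 0.0224 z 0.0736
s0 spigot 67 mean [0.4926 0.1354] circ [0.4865 0.1366] 0.0194 z 0.0906
```

Both views agree: head at (0.587, -0.125) and post at (0.487, 0.137). I'm moving above the head and swinging the jaws by -57° so the last joint stays near mid-range at the post.

```bash
python3 -m creep '[{"x":0.01,"y":-0.02,"spin":-3},{"x":0.035,"y":-0.06,"spin":-8},{"x":0.06,"y":-0.11,"spin":-14},{"x":0.09,"y":-0.16,"spin":-20},{"x":0.115,"y":-0.21,"spin":-26},{"x":0.145,"y":-0.26,"spin":-32},{"x":0.17,"y":-0.31,"spin":-38},{"x":0.2,"y":-0.36,"spin":-44},{"x":0.225,"y":-0.41,"spin":-50},{"x":0.255,"y":-0.46,"spin":-54},{"x":0.28,"y":-0.51,"spin":-57},{"x":0.305,"y":-0.555,"spin":-57}]' 0.087 15
python3 -m creep '[{"x":0.03,"y":-0.05},{"x":0.055,"y":-0.1,"z":-0.01},{"x":0.08,"y":-0.14,"z":-0.02},{"x":0.093,"y":-0.166,"z":-0.03},{"x":0.093,"y":-0.166,"z":-0.03},{"x":0.093,"y":-0.166,"z":-0.03},{"x":0.093,"y":-0.166,"z":-0.03}]'
python3 - <<'E'
from h import *
shot('wrist','w1');s=r.read_state();print(s['ee_pos'],s['joint_positions'].round(3),s['eef_rot'].round(3),s['time'])
c=np.load('pics/w1.npz');print(c['K'],c['R'].round(3),c['t'])
from loc import *
shot('top','t1');W,X,Y,Z,br,reg,circ=loc('t1')
circ(reg(.587,-.125,.06)&br&(Z>.07)&(Z<.12),'brass')
E
```

```text
[0.18865866 0.5955744  0.2469577 ] [-1.287  0.333 -0.065  1.461  0.022  1.35  -0.088] [ 0.807  0.591 -0.     0.   ] 0.15
[[325.1922621    0.         279.43674126]
 [  0.         325.1922621  206.11035107]
 [  0.           0.           1.        ]] [[ 0.302  0.953 -0.001]
 [ 0.922 -0.292  0.255]
 [ 0.243 -0.078 -0.967]] [-0.62421782 -0.03204136  0.39010618]
t1 brass 329 mean [ 0.5849 -0.1239] circ [ 0.5863 -0.1249] 0.0263 z 0.0881invalid input at $[0]: expected keys x, y, z, spin
invalid input at $[0]: expected keys x, y, z, spin
```

View pics/w1.png

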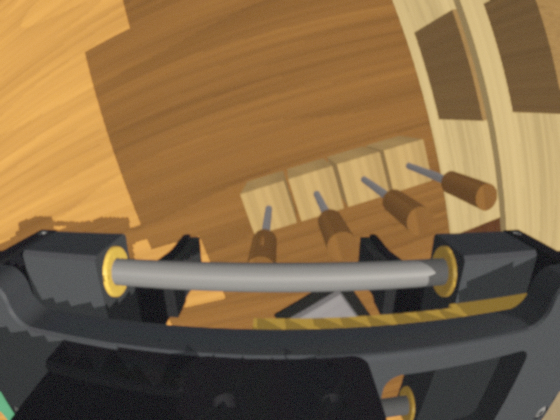

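The moves were refused because every row needs all four keys. The arm hasn't moved, and the wrist picture only shows the tool rack below the start pose. I'm retyping the rows.

```bash
python3 -m creep '[{"x":0.01,"y":-0.02,"z":0,"spin":-3},{"x":0.035,"y":-0.06,"z":0,"spin":-8},{"x":0.06,"y":-0.11,"z":0,"spin":-14},{"x":0.09,"y":-0.16,"z":0,"spin":-20},{"x":0.115,"y":-0.21,"z":0,"spin":-26},{"x":0.145,"y":-0.26,"z":0,"spin":-32},{"x":0.17,"y":-0.31,"z":0,"spin":-38},{"x":0.2,"y":-0.36,"z":0,"spin":-44},{"x":0.225,"y":-0.41,"z":0,"spin":-50},{"x":0.255,"y":-0.46,"z":0,"spin":-54},{"x":0.28,"y":-0.51,"z":0,"spin":-57},{"x":0.305,"y":-0.555,"z":0,"spin":-57}]' 0.087 15 && python3 -m creep '[{"x":0.03,"y":-0.05,"z":0,"spin":0},{"x":0.055,"y":-0.1,"z":-0.01,"spin":0},{"x":0.08,"y":-0.14,"z":-0.02,"spin":0},{"x":0.093,"y":-0.166,"z":-0.03,"spin":0},{"x":0.093,"y":-0.166,"z":-0.03,"spin":0},{"x":0.093,"y":-0.166,"z":-0.03,"spin":0},{"x":0.093,"y":-0.166,"z":-0.03,"spin":0}]'
python3 - <<'E'
from h import *
shot('wrist','w2');s=r.read_state();print(s['ee_pos'],s['joint_positions'].round(3),s['eef_rot'].round(3),s['time'])
E
```

```text
time: 1.7
ee_pos: [0.4943, 0.0389, 0.2478]
eef_rot: [0.991, 0.134, 0.0, -0.0]
ft_force: [1.0, 0.6, -0.2]
width: 0.0869
time: 2.58
ee_pos: [0.5868, -0.1238, 0.218]
eef_rot: [0.991, 0.135, 0.0, -0.0]
ft_force: [-0.6, 0.0, 0.7]
width: 0.0866
[ 0.58680408 -0.12394485  0.21801155] [-0.4    0.334  0.665  1.604 -0.214  1.277  0.571] [ 0.991  0.135  0.    -0.   ] 2.625
```

View pics/w2.png

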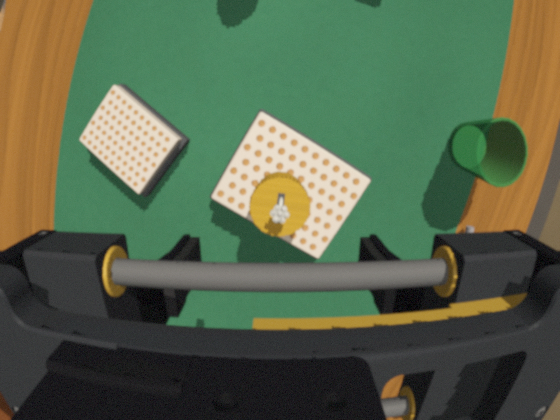

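The wrist view shows the brass head centred at about (281,205), with the ring at (280,208). I'll cast that onto its top plane.

```bash
cat >> h.py <<'E'
def fish(c,u,v,h):
    K=c['K'];d=np.array([u-K[0,2],v-K[1,2]]);n=np.hypot(*d);th=n/K[0,0]
    ray=c['R'].T@np.array([*(d/n*np.sin(th)),np.cos(th)]);C=-c['R'].T@c['t']
    return C+ray*(h-C[2])/ray[2]
E
python3 - <<'E'
from h import *
c=dict(np.load('pics/w2.npz'));hsv=cv2.cvtColor(c['pixels'],cv2.COLOR_BGR2HSV)
m=cv2.inRange(hsv,(18,150,90),(32,255,255));m[:160]=0;m[245:]=0;m[:,:240]=0;m[:,325:]=0
m=cv2.morphologyEx(m,cv2.MORPH_OPEN,np.ones((5,5)))
k=max(cv2.findContours(m,0,2)[0],key=cv2.contourArea)[:,0]
P=np.array([fish(c,u,v,.088)[:2] for u,v in k],np.float32)
print(cv2.minEnclosingCircle(P),cv2.boundingRect(k),cv2.minEnclosingCircle(k))
E
```

```text
((0.5880029797554016, -0.12454108893871307), 0.028223644942045212) (251, 173, 58, 63) ((279.2819519042969, 204.10150146484375), 31.989286422729492)
```

```bash
python3 -m creep '[{"x":0.0,"y":-0.001,"z":-0.03,"spin":0},{"x":0.0,"y":-0.001,"z":-0.065,"spin":0},{"x":0.0,"y":-0.001,"z":-0.1,"spin":0},{"x":0,"y":-0.001,"z":-0.123,"spin":0},{"x":0,"y":-0.001,"z":-0.133,"spin":0},{"x":0,"y":-0.001,"z":-0.133,"spin":0},{"x":0,"y":-0.001,"z":-0.133,"spin":0}]' && python3 -m creep '[{"x":0,"y":0,"z":0,"spin":0},{"x":0,"y":0,"z":0,"spin":0},{"x":0,"y":0,"z":0,"spin":0},{"x":0,"y":0,"z":0,"spin":0},{"x":0,"y":0,"z":0,"spin":0},{"x":0,"y":0,"z":0,"spin":0}]' 0.044 25
```

```text
time: 3.5
ee_pos: [0.5874, -0.1261, 0.0858]
eef_rot: [0.991, 0.134, 0.001, 0.0]
ft_force: [-0.0, 0.3, -0.2]
width: 0.0869
time: 4.25
ee_pos: [0.5869, -0.1261, 0.0847]
eef_rot: [0.991, 0.134, 0.0, 0.0]
ft_force: [0.8, -0.3, 1.0]
width: 0.0511
```

```bash
python3 -m creep '[{"x":0,"y":0,"z":0,"spin":0},{"x":0,"y":0,"z":0.01,"spin":0},{"x":0,"y":0,"z":0.03,"spin":0},{"x":0,"y":0,"z":0.06,"spin":0},{"x":0,"y":0,"z":0.09,"spin":0},{"x":0,"y":0,"z":0.105,"spin":0},{"x":0,"y":0,"z":0.105,"spin":0},{"x":0,"y":0,"z":0.105,"spin":0}]' && python3 -m creep '[{"x":-0.005,"y":0.015,"z":0,"spin":0},{"x":-0.015,"y":0.045,"z":0,"spin":0},{"x":-0.03,"y":0.085,"z":0,"spin":0},{"x":-0.047,"y":0.125,"z":0,"spin":0},{"x":-0.062,"y":0.165,"z":0,"spin":0},{"x":-0.078,"y":0.205,"z":0,"spin":0},{"x":-0.09,"y":0.238,"z":0,"spin":0},{"x":-0.097,"y":0.256,"z":0,"spin":0},{"x":-0.1,"y":0.263,"z":0,"spin":0},{"x":-0.1,"y":0.263,"z":0,"spin":0},{"x":-0.1,"y":0.263,"z":0,"spin":0}]'
python3 - <<'E'
from loc import *
shot('scene','s3');shot('wrist','w3');shot('top','t3');s=r.read_state();print(s['ee_pos'],s['joint_positions'].round(3),s['time'])
for f in('t3','s3'):
    W,X,Y,Z,br,reg,circ=loc(f)
    circ(reg(.487,.137,.05)&(Z>.005)&(Z<.03),'foot');circ(reg(.487,.137,.05)&(Z>.07)&(Z<.077),'seat');circ(reg(.487,.137,.05)&(Z>.08)&(Z<.1),'spig');circ(reg(.487,.137,.04)&br&(Z>.14)&(Z<.2),'brass')
im=[cv2.imread('pics/s3.png')[100:250,240:420],cv2.imread('pics/w3.png')[100:310,150:430]]
cv2.imwrite('pics/m3.png',np.hstack([cv2.resize(i,(400,400)) for i in im]))
E
```

```text
time: 5.25
ee_pos: [0.5862, -0.1259, 0.1885]
eef_rot: [0.991, 0.134, -0.001, -0.0]
ft_force: [-0.2, 0.1, -4.4]
width: 0.0512
time: 6.62
ee_pos: [0.4869, 0.1359, 0.1895]
eef_rot: [0.991, 0.134, -0.0, 0.0]
ft_force: [1.2, -0.5, -3.7]
width: 0.051
[0.48698527 0.13605682 0.18955408] [-0.838  0.108  0.509  1.873 -0.057  1.175 -0.041] 6.775
t3 foot 331 mean [0.4952 0.112 ] circ [0.4891 0.1157] 0.0477 z 0.0181
t3 seat 19 mean [0.4914 0.1193] circ [0.4903 0.1207] 0.0133 z 0.0744
spig 0
brass 0
s3 foot 375 mean [0.5015 0.1329] circ [0.4908 0.1409] 0.0553 z 0.0166
s3 seat 66 mean [0.4954 0.1354] circ [0.4886 0.1379] 0.023 z 0.0733
s3 spig 67 mean [0.4923 0.1357] circ [0.4862 0.1368] 0.0196 z 0.0903
s3 brass 187 mean [0.4991 0.1232] circ [0.4903 0.1251] 0.0358 z 0.1803
```

View pics/m3.png

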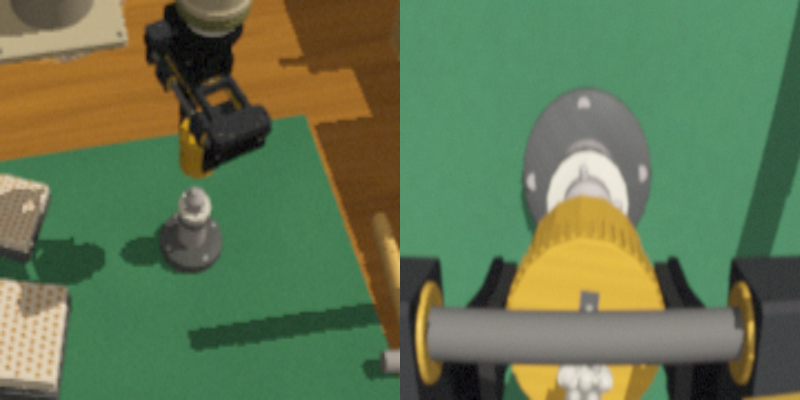

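The head is held upright above the post. I'll descend over the spigot tip, watching the force.

```bash
python3 -m creep '[{"x":0,"y":0.001,"z":-0.01,"spin":0},{"x":0,"y":0.001,"z":-0.025,"spin":0},{"x":0,"y":0.001,"z":-0.038,"spin":0},{"x":0,"y":0.001,"z":-0.044,"spin":0},{"x":0,"y":0.001,"z":-0.049,"spin":0},{"x":0,"y":0.001,"z":-0.053,"spin":0},{"x":0,"y":0.001,"z":-0.056,"spin":0},{"x":0,"y":0.001,"z":-0.056,"spin":0}]' ; python3 -c "
from bench import r
s=r.read_state();print(s['ft_force'],s['torque'],s['ee_pos'])"
```

```text
time: 7.78
ee_pos: [0.4867, 0.1379, 0.1335]
eef_rot: [0.991, 0.134, 0.0, -0.0]
ft_force: [0.4, -0.8, -5.0]
width: 0.0512
[ 0.40814613 -0.83955801 -5.00019525] [-0.10717044  0.01061841  0.00132696] [0.48674084 0.1378645  0.13353886]
```

```bash
python3 -m creep '[{"x":0,"y":0,"z":-0.002,"spin":0},{"x":0,"y":0,"z":-0.004,"spin":0},{"x":0,"y":0,"z":-0.0055,"spin":0},{"x":0,"y":0,"z":-0.007,"spin":0},{"x":0,"y":0,"z":-0.007,"spin":0},{"x":0,"y":0,"z":-0.007,"spin":0}]' ; python3 -c "
from bench import r
s=r.read_state();print(s['ft_force'],s['torque'],s['ee_pos'])"
```

```text
time: 8.52
ee_pos: [0.4868, 0.1379, 0.1268]
eef_rot: [0.991, 0.134, 0.0, -0.0]
ft_force: [-1.3, 0.6, 0.5]
width: 0.0511
[-1.30019643  0.56102641  0.51922991] [-0.02094578  0.3573948  -0.05742768] [0.48680651 0.13793854 0.12675651]
```

Fz rose about 5 N, so the head is sitting on the pins. I'll turn it in small steps and watch for the push to drop away.

```bash
python3 -m creep '[{"x":0,"y":0,"z":0,"spin":4},{"x":0,"y":0,"z":0,"spin":7},{"x":0,"y":0,"z":0,"spin":7}]' ; python3 -m creep '[{"x":0,"y":0,"z":0,"spin":4},{"x":0,"y":0,"z":0,"spin":7},{"x":0,"y":0,"z":0,"spin":7}]'; python3 -c "
from bench import r
s=r.read_state();print(s['ft_force'],s['torque'],s['ee_pos'],s['joint_positions'][6])"
```

```text
time: 8.9
ee_pos: [0.487, 0.1377, 0.1266]
eef_rot: [0.981, 0.194, 0.0, 0.0]
ft_force: [1.4, -0.5, -3.7]
width: 0.0513
time: 9.28
ee_pos: [0.4866, 0.1377, 0.1264]
eef_rot: [0.967, 0.253, -0.0, 0.0]
ft_force: [-0.2, -0.8, -3.3]
width: 0.0513
[-0.18809004 -0.80009706 -3.2742627 ] [-0.06162883 -0.0122476  -0.01267793] [0.48655728 0.13770979 0.12637462] 0.232256996531326
```

The push fell back to about free weight (-3.5 N) and yaw torque is about zero, so the keyways look to be over the pins. I'll go down to 4 mm below this and check.

```bash
python3 -m creep '[{"x":0,"y":0,"z":-0.001,"spin":0},{"x":0,"y":0,"z":-0.002,"spin":0},{"x":0,"y":0,"z":-0.003,"spin":0},{"x":0,"y":0,"z":-0.004,"spin":0},{"x":0,"y":0,"z":-0.004,"spin":0}]' ; python3 -c "
from bench import r
for i in range(3):
  s=r.read_state();print(s['ft_force'],s['torque'],s['ee_pos'])"
```

```text
time: 9.9
ee_pos: [0.4867, 0.1378, 0.1225]
eef_rot: [0.967, 0.254, -0.0, -0.0]
ft_force: [-0.2, -0.2, -4.2]
width: 0.0509
[-0.23535831 -0.22913864 -4.22180904] [-0.07449217  0.05563903  0.03553843] [0.48667851 0.1378387  0.12246424]
[-0.23535831 -0.22913864 -4.22180904] [-0.07449217  0.05563903  0.03553843] [0.48667851 0.1378387  0.12246424]
[-0.23535831 -0.22913864 -4.22180904] [-0.07449217  0.05563903  0.03553843] [0.48667851 0.1378387  0.12246424]
```

The foot is now at about 77.8 mm, below the pins' hard stop, with no reaction, so it's keyed. Next is the push home.

```bash
python3 -m creep '[{"x":0,"y":0,"z":-0.0015,"spin":0},{"x":0,"y":0,"z":-0.003,"spin":0},{"x":0,"y":0,"z":-0.0045,"spin":0},{"x":0,"y":0,"z":-0.0055,"spin":0},{"x":0,"y":0,"z":-0.0065,"spin":0},{"x":0,"y":0,"z":-0.0075,"spin":0},{"x":0,"y":0,"z":-0.0075,"spin":0},{"x":0,"y":0,"z":-0.0075,"spin":0}]' ; python3 -c "
from bench import r
s=r.read_state();print(s['ft_force'],s['torque'],s['ee_pos'])"
```

```text
time: 10.9
ee_pos: [0.4868, 0.1379, 0.1152]
eef_rot: [0.967, 0.254, 0.0, -0.0]
ft_force: [-3.1, -0.7, 3.8]
width: 0.0511
[-3.12668113 -0.70990474  3.84335946] [-0.30992662  0.63468458 -0.01021736] [0.48680328 0.13786409 0.11520047]
```

```bash
python3 -m creep '[{"x":0,"y":0,"z":-0.0005,"spin":0},{"x":0,"y":0,"z":-0.001,"spin":0},{"x":0,"y":0,"z":-0.001,"spin":0},{"x":0,"y":0,"z":-0.001,"spin":0},{"x":0,"y":0,"z":-0.001,"spin":0}]' ; python3 - <<'E'
from loc import *
s=r.read_state();print(s['ft_force'],s['torque'],s['ee_pos'],s['width'])
shot('scene','s5');shot('wrist','w5')
s=r.read_state();print(s['ft_force'],s['ee_pos'])
W,X,Y,Z,br,reg,circ=loc('s5')
circ(reg(.487,.137,.045)&br&(Z>.11)&(Z<.125),'brass top')
im=[cv2.imread('pics/s5.png')[100:250,240:420],cv2.imread('pics/w5.png')[100:310,150:430]]
cv2.imwrite('pics/m5.png',np.hstack([cv2.resize(i,(400,400)) for i in im]))
E
```

```text
time: 11.52
ee_pos: [0.4869, 0.1379, 0.1145]
eef_rot: [0.967, 0.254, 0.0, -0.0]
ft_force: [-3.3, -1.2, 9.5]
width: 0.0514
[-3.2568344  -1.18333973  9.46221282] [-0.4756828   1.04740668 -0.01697422] [0.48688437 0.13790089 0.11448067] 0.05137147469026262
[-2.8428291  -1.2796018   8.64583752] [0.48686046 0.13788286 0.11444863]
s5 brass top 109 mean [0.4926 0.1261] circ [0.492 0.134] 0.031 z 0.1169
```

View pics/m5.png

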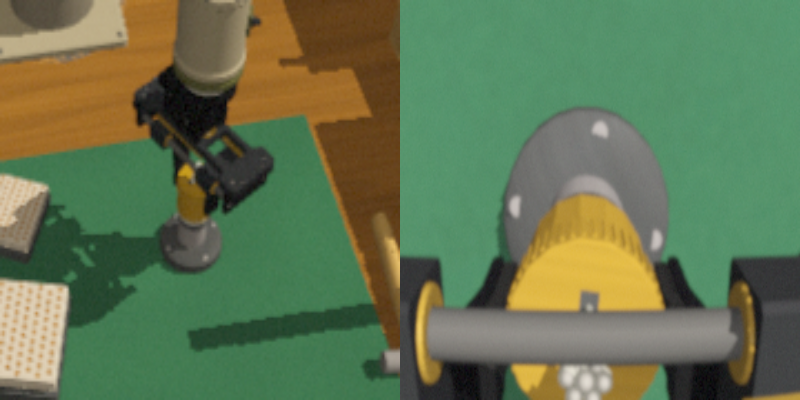

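The head sits on the seat, upright and still in the jaws. The push is about 13 N, above the 9 N that brings the seat to its stop, and the TCP height matches fully home. Handing in.

```bash
python3 -c "
from bench import r
print(r.close_job());s=r.read_state();print(s['time'],s['ft_force'],s['ee_pos'],s['width'])"
```

```text
the job is handed in; nothing more can be done
None
the job is handed in; nothing more can be done
```

I picked up the work head lightly (25 N grip setting), lifted it clear of the boards and put it over the spigot. I turned it up to 14° until the keyways dropped over the pins. Then I pushed it home and handed the job in at about 11.6 s, still gripping and pushing; no verdict is reported.

**Last checks**
- **Height:** the TCP was at 114.5 mm, which puts the underside at about 70 mm and the middle of the knurled head at about 109 mm.
- **Push:** about 13 N on the seat, against the 9 N needed to reach its stop.
- **Position:** the TCP was within about 1 mm of the measured post axis.
- **Grip:** the finger opening stayed at 51 mm, and the last picture showed the head upright on the seat. The tool's tilt did not change.

**What failed or disagreed**
- **Refused move:** my first two move commands were refused because the rows lacked keys, and the arm did not move.
- **Off-centre depth fit:** the final depth fit of the brass top from the scene camera came out about 6 mm off centre, with too large a radius (31 mm). The gripper partly hides the head in that view, so I did not rely on it.
- **Side load:** a small side force of about 3 N and a moment of about 1 N m remained while pushing.

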